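# Clip the swatch slide, photograph it, free it

### The arm

A 6-joint arm with a two-finger parallel gripper is mounted at the origin on the work surface. World frame = base frame: x ahead of the robot, y to its left, z up, the work surface at z = 0. Lengths are in mm, angles in rad, forces in N, time in s.
With the tool pointing down it reaches from about 350 to 775 mm from the base axis. Payload 7.3 kg.
Tool frame: the origin (TCP) lies on the front face of the gripper's body, between the roots of the fingers; the fingertips stand 66 mm ahead of it and the grasp point (between the pads) lies 47 mm ahead of it (bot.tip_extent is the distance from the TCP to the fingertips, in mm); z points along the fingers, y is the line along which they close (so a half turn about z gives the same grasp; the last joint's range is limited). The gripper opens to 92 mm and grips with 3 to 60 N. Pads are 19 mm wide; open, the fingers measure 130 mm over their backs; the gripper's body (75 mm by 190 mm) begins 47 mm behind the grasp point.
Start: joints at [-1.335, 0.342, 1.524, -0, 1.275, -0.146], TCP at [195.632, -487.203, 292.241] pointing down, gripper open.
Joint ranges: [-2.53, 2.53], [-0.77, 2.02], [0.04, 2.7], [-1, 4.14], [0.28, 2.66], [-3.11, 3.11]. Speed limits (rad/s): [2.57, 2.57, 3.14, 3.14, 3.14, 3.14].

### API

Orientations are given as [roll, pitch, yaw] about the fixed x, y, z axes, in that order (R = Rz(yaw) Ry(pitch) Rx(roll)).
In Python, from plant import readout, viewer, order, bot gives the robot as it stands.
- The arm moves only by the shell command python3 -m creep 'ROWS'. ROWS is text: rows parted by semicolons, each of 7 numbers parted by spaces: the shift along the world's x, y, z in m, then the turn, a rotation vector about the world's x, y, z in rad, then the opening in per cent of the stroke, from 0 (shut) to 100 (fully open). A call has 1 to 8 rows; each row shifts and turns the commanded pose from where the row before left it; what a row does not reach is not made up. A row lasts 1/12 s, in which the tool goes at most 41.7 mm and 7.16 degrees, less where a joint would pass 70% of its speed; a pose out of reach is approached as far as the arm can. A call is refused whole if a number of a shift passes 0.0417 or a number of a turn 0.125, either way. A call with a gripper value outside its range is refused whole. The fingers move at their own pace and stop on an object; the grip force is fixed at half the most. Time passes only in rows, so rows that do not move let the fingers close. It gives the time, the measured TCP pose, the force, the opening and the grip force at its end, in the units of the state.
- readout.get_obs(): the state, without advancing time (a new reading comes with each control period).
- viewer.capture(name): name is "scene" or "top" or "wrist"; returns the picture (420x560x3 uint8, red, green, blue); there is no depth.
- viewer.camera_info(name): a dict with "fx", "fy", "cx", "cy" (pixels), "origin" and "rotation" of the camera in the world. Camera axes: x right, y up, looking along -z (the intrinsics and any distortion apply to the point x, -y, -z); pixel columns grow to the right and rows downward; lengths in mm; the calibration is good to about 2 mm. A picture is of the moment at which its call begins: read the wrist's pose just before it. camera_info takes no time and is no camera call; for the wrist camera it gives the pose at the moment of the call.
- order.close_job(): hands the job in; it is judged then, once.
The state is a dict: "time": time; "joint_positions": joint angles; "dq": joint speeds; "tau": joint torques, N m; "tool_pos": TCP position; "tcp_rot": TCP orientation; "contact_force": force on the tool from outside, world axes, zero at the start; "moment": the same for the moment, N m; "grip_width": finger opening in mm; "finger_force": force on a finger pad.
Only numpy, scipy, OpenCV 4.12 (cv2) and the standard library are available. Lean on these libraries where they do the work, as an engineer would, in place of code of your own. Each camera call takes 0.05 s, during which the arm holds its last target. There are 200 camera calls.

### The job

Swing the spring clip by its orange post onto the edge of the blue-block sample slide and on until its toe bears against the blue block and presses the slide home on the red fence: push by feel so that the slide bears on the fence with about 7 N (it needs more than 5 N for a moment, and cracks above 11 N). Let go of the post, press the green shutter button fully while the clip holds the slide, then swing the clip well clear of the slide again, leaving the slide flush on the fence. Move the slide only with the clip, never with the gripper, and leave the other things where they are.

Things in the scene. Friction and masses are not known exactly. Their poses are not given: they have to be found in the camera images.
- stand: fixed aluminium stand, plate 220 (x) x 240 (y) x 20 mm, origin under its centre. On top: the red fence, and behind it a small white camera on a post (at x +45, y +108 mm, reaching 165 mm above the table; its lens reaches over the fence to about y +60, not below 85 mm above the table). Two 4 mm high side stops keep the slide within 3 mm along x.
- fence: red fence bar fixed on the stand, 90 mm along its x, 12 mm high, axes parallel to the stand's. Origin: middle of the lower edge of the face that the slide rests on. The slide lies on its -y side and is home when its centre is 55 mm from this face.
- slide: loose sample slide: plate 90 (x) x 110 (y) x 6 mm with a blue block 44 (x) x 30 (y) x 16 mm on it, glued by hand up to 12 mm off the middle along y; 0.14 to 0.24 kg, origin at the centre of the plate's underside. It lies on the stand (20 mm above the table), x along the fence, at the start 4 to 10 mm short of the fence. The clip comes onto its -y edge.
- clip_block: the dark round foot, 26 mm across, under the clip's pivot screw, screwed on the stand; origin at its underside on the pivot axis (20 mm above the table). Its place along the stand's y differs by up to 8 mm from time to time. Its axes are parallel to the stand's.
- clip (a joint): swing of the clip about its vertical pivot screw, rad: 0 = arm along the foot's +x (parallel to the fence), positive towards the fence (counter-clockwise from above). Range -1.3 to 0.4; starts at -0.75 to -1.1, clear of the slide; fully on between -0.2 and 0.2, depending on the foot and the block. A light drag (0.05 N m) keeps it where it is left.
- clip_pivot (a point): top of the brass pivot screw, on the pivot axis, 41 mm above the table.
- post_top (a point): centre of the top of the upright orange finger post, 12 mm in diameter, 66 mm from the pivot axis, on the steel arm (arm top 36 mm, post top 74 mm above the table); it swings but does not lift. Push it sideways, straddle or pinch it. With the toe's lip on the blue block, about half of a push at the post reaches the fence (13 N gives 4 to 6, 18 N gives 7 to 10).
- clip_toe (a point): middle of the toe's underside, on a sprung leaf, 110 mm from the pivot axis. The toe's flat is 10 mm across, its upturned lip reaches 18 mm ahead of this point. Swung on, it pushes the slide to the fence, rides up onto the plate (6 to 10 N at the post; then 3 N down), slides on easily 4 to 28 mm, and its lip meets the block; this point is then 22 to 46 mm from the slide's centre along y.
- shutter_top (a point): centre of the top of the green shutter push button, 28 mm across, in a black housing fixed on the table; pressed straight down.
- shutter (a joint): travel of the shutter button, m: 0 up, 0.006 fully down (5 N); it counts as pressed beyond 0.0045 and springs back.
- tape: bystander, not to be moved: blue tape roll, ring 84 mm across, 22 mm tall; origin at the centre of its underside
- spool: bystander, not to be moved: red thread spool, 40 mm across, 49 mm tall; origin at the centre of its underside
- spare: bystander, not to be moved: second sample slide (yellow block), 90 x 110 mm, 22 mm tall, lying on the table; origin at the centre of its underside
- pens: bystander, not to be moved: standing bundle of markers in a rubber band, about 57 mm across, 143 mm tall; origin at the centre of its underside
- marker: bystander, not to be moved: blue marker lying along its x, 140 mm long, 18 mm tall; origin at the centre of its underside
- tweezers: bystander, not to be moved: dark tweezers lying along their x, 130 mm long, 5 mm tall; origin at the centre of its underside
Things that resemble listed ones, but are neither listed nor needed, are in the scene too. What is shaped like the slide but purple or turquoise is not meant.

How it is judged:
By the outcome, as a careful person would: the job done as asked, in the order asked, and still so for the second after the job is handed in, with the robot touching nothing.
It also fails if it takes over 72 s, if anything falls off the work surface, if the arm or the gripper's body presses on something with over 40 N, if the wrist force passes 120 N, or if a joint passes its speed limit or range.

## Working session

There is one attempt and no reset: what is moved stays moved. The work goes in short steps, Python scripts to look and compute and a shell command to move; the robot and the scene stay as the last step left them, time stands still between calls to the robot, and variables do not carry over. Pictures are saved under pics/ and viewed, at most 10 in all, crops included, and the job is handed in when it is done.

```bash
mkdir -p pics; ls; python3 - <<'E'
from plant import readout, viewer
import cv2
o=readout.get_obs();print(o)
for n in("scene","top"):
    im=viewer.capture(n);cv2.imwrite(f"pics/{n}0.png",im[:,:,::-1]);print(n,viewer.camera_info(n))
E
```

```text
pics
{'time': 0.0, 'joint_positions': array([-1.33496068e+00,  3.42757260e-01,  1.52504221e+00,  1.09989956e-05,
        1.27539718e+00, -1.45984106e-01]), 'dq': array([ 8.06575788e-04,  8.32337144e-05, -1.03957867e-03,  6.24187402e-04,
        2.04039767e-04, -1.57893066e-04]), 'tau': array([ 4.66926358e-04, -4.31242526e+01, -2.44216150e+01,  7.18640070e-02,
        5.60111320e-02, -1.38967848e-04]), 'tool_pos': array([ 195.57676422, -486.87230089,  291.51816519]), 'tcp_rot': array([-3.14000725e+00, -2.43732620e-04,  3.81816346e-01]), 'contact_force': array([-0.52778704,  0.62523635, -1.05630104]), 'moment': array([-0.02998984,  0.06516012, -0.00322077]), 'finger_force': 0.0, 'grip_width': 91.7961587022703}
scene {'fx': 485.64394013052737, 'fy': 485.64394013052737, 'cx': 271.56719204056776, 'cy': 205.46623915096572, 'origin': array([ 820.14554265, -430.93582358,  965.84853604]), 'rotation': array([0.56552633, 0.0010324 , 0.4756443 ])}
top {'fx': 396.5785477994346, 'fy': 396.5785477994346, 'cx': 281.0067639313543, 'cy': 210.13275811034634, 'origin': array([ 502.56407103,   71.44710492, 1014.20293672]), 'rotation': array([ 0.08784997, -0.03591407, -1.59328686])}
```

View pics/top0.png

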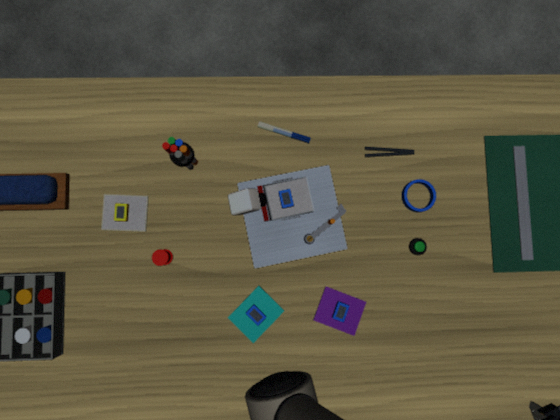

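View pics/scene0.png

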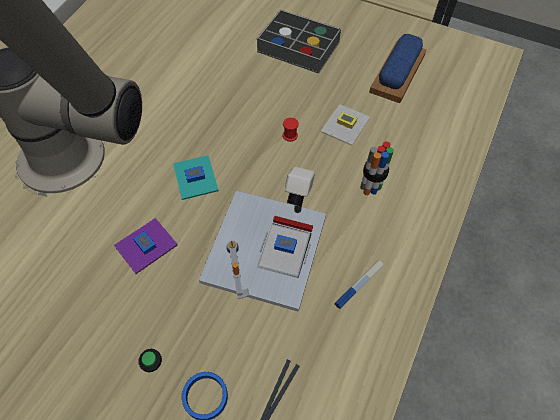

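The top view shows the stand at about (295,215), with the fence at (264,203), the blue block at (286,198), the pivot at (309,239), the post at (331,222) and the shutter at (420,247). The scene view shows the same things: pivot (232,246), post (236,268), fence (293,224), block (285,243), shutter (150,359).

```bash
cat > h.py <<'E'
import numpy as np, cv2
from scipy.spatial.transform import Rotation as R
from plant import readout, viewer
def ray(ci,p):
    d=np.array([(p[0]-ci['cx'])/ci['fx'],-(p[1]-ci['cy'])/ci['fy'],-1])
    return ci['origin'],R.from_euler('xyz',ci['rotation']).apply(d)
def plane(ci,p,z):
    o,d=ray(ci,p); return o+d*(z-o[2])/d[2]
def proj(ci,P):
    v=R.from_euler('xyz',ci['rotation']).inv().apply(np.array(P,float)-ci['origin'])
    return np.array([ci['cx']+ci['fx']*v[0]/-v[2],ci['cy']-ci['fy']*v[1]/-v[2]])
def two(c1,p1,c2,p2):
    o1,d1=ray(c1,p1);o2,d2=ray(c2,p2)
    s=np.linalg.lstsq(np.c_[d1,-d2],o2-o1,rcond=None)[0]
    a=o1+s[0]*d1;b=o2+s[1]*d2
    return (a+b)/2,np.linalg.norm(a-b)
RNG={'green':(45,85,120,60),'orange':(5,18,150,120),'red':(172,5,150,80),'blue':(100,125,130,70)}
def blobs(im,c,amin=4,box=None):
    h=cv2.cvtColor(im,cv2.COLOR_RGB2HSV);a,b,s,v=RNG[c];H=h[...,0]
    m=((H>=a)&(H<=b) if a<b else (H>=a)|(H<=b))&(h[...,1]>=s)&(h[...,2]>=v)
    if box: k=np.zeros_like(m);k[box[1]:box[3],box[0]:box[2]]=1;m&=k
    cs,_=cv2.findContours(m.astype(np.uint8),cv2.RETR_EXTERNAL,cv2.CHAIN_APPROX_NONE)
    out=[]
    for q in cs:
        if len(q)>=3 and cv2.contourArea(q)>=amin:
            M=cv2.moments(q);r=cv2.minAreaRect(q)
            out.append((np.array([M['m10']/M['m00'],M['m01']/M['m00']]),M['m00'],cv2.boxPoints(r)))
    return sorted(out,key=lambda t:-t[1])
E
python3 - <<'E'
from h import *
np.set_printoptions(precision=1,suppress=True)
boxes={'top':dict(green=(405,230,435,262),orange=(320,205,345,235),red=(250,180,275,225),blue=(272,185,298,212)),
'scene':dict(green=(130,340,170,375),orange=(222,250,250,282),red=(268,210,318,236),blue=(268,230,302,256))}
Z=dict(green=0,orange=0,red=32,blue=42)
C={n:viewer.camera_info(n) for n in boxes};P={}
for n in boxes:
    im=cv2.cvtColor(cv2.imread(f'pics/{n}0.png'),cv2.COLOR_BGR2RGB)
    for c in boxes[n]:
        b=blobs(im,c,2,boxes[n][c])
        for q in b[:2]: print(n,c,q[0],q[1],plane(C[n],q[0],Z[c])[:2],[plane(C[n],k,Z[c])[:2] for k in q[2]] if c in('red','blue') else '')
        if b:P[n,c]=b[0][0]
for c in Z:
    if ('top',c) in P and ('scene',c) in P: print(c,two(C['top'],P['top',c],C['scene'],P['scene',c]))
print('pivot',two(C['top'],(309,239),C['scene'],(232,245)),plane(C['top'],(309,239),41))
# stand corners top view
print([plane(C['top'],p,20)[:2] for p in ((330,166),(347,249),(256,268),(237,183))])
a=cv2.imread('pics/top0.png')[150:280,220:440]
cv2.imwrite('pics/c1.png',cv2.resize(a,None,fx=3.6,fy=3.6,interpolation=cv2.INTER_CUBIC))
E
```

```text
top green [419.4 246.3] 68.0 [ 490.4 -322.3] 
top orange [332.5 220.7] 6.5 [561.1 -99. ] 
top blue [285.7 198.2] 180.5 [616.8  22.4] [array([635.2,  41.2]), array([641.3,  12.6]), array([598.4,   3.9]), array([592.4,  32.4])]
scene green [148.3 358.3] 144.5 [ 486.  -313.2] 
scene orange [234.9 264.8] 13.5 [537.6 -59.8] 
scene red [292.9 222.5] 135.5 [610.7  77.4] [array([568.6,  63.7]), array([565.6,  75.3]), array([652.4,  91.1]), array([654.8,  79.6])]
scene blue [285.1 243.1] 249.5 [620.4  18.1] [array([602.1,  -2.5]), array([594.8,  32.2]), array([639.4,  38.3]), array([645.9,   3.8])]
green (array([ 491.1, -315.5,   16.5]), np.float64(1.3063170815004697))
orange (array([557.6, -86.9,  69.9]), np.float64(1.129099759993865))
blue (array([618.2,  22.2,  33.2]), np.float64(0.8231410321618027))
pivot (array([516.2, -33.2,  29.2]), np.float64(2.355332142442592)) [515.1 -32.6  41. ]
[array([700.1, -94. ]), array([ 488.2, -129.9]), array([446.5,  99.1]), array([660.2, 143.3])]
```

View pics/c1.png

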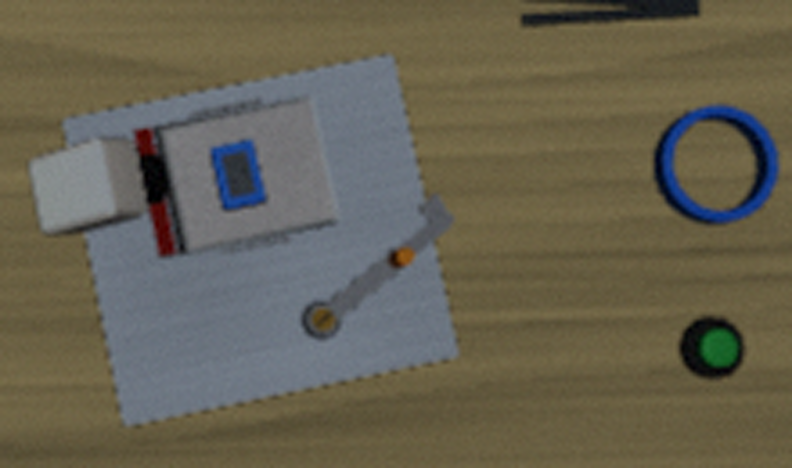

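The crop shows the fence, the slide and the clip arm clearly. The post–pivot distance comes out at 68 mm (given: 66), the stand yaw at about 0.19 rad and the clip at about -1.1. I'll fly to just behind the post with the fingers shut and the closing line along the stand's x.

```bash
r="";
python3 -m creep '0.023 0.0233 -0.0057 0 0 0.0862 0;0.023 0.0233 -0.0057 0 0 0.0862 0;0.023 0.0233 -0.0057 0 0 0.0862 0;0.023 0.0233 -0.0057 0 0 0.0862 0;0.023 0.0233 -0.0057 0 0 0.0862 0;0.023 0.0233 -0.0057 0 0 0.0862 0;0.023 0.0233 -0.0057 0 0 0.0862 0;0.023 0.0233 -0.0057 0 0 0.0862 0'
python3 -m creep '0.023 0.0233 -0.0057 0 0 0.0862 0;0.023 0.0233 -0.0057 0 0 0.0862 0;0.023 0.0233 -0.0057 0 0 0.0862 0;0.023 0.0233 -0.0057 0 0 0.0862 0;0.023 0.0233 -0.0057 0 0 0.0862 0;0.023 0.0233 -0.0057 0 0 0.0862 0;0.023 0.0233 -0.0057 0 0 0.0862 0;0.023 0.0233 -0.0057 0 0 0.0862 0'
python3 -m creep '0 0 0 0 0 0 0;0 0 0 0 0 0 0;0 0 0 0 0 0 0'
python3 - <<'E'
from h import *
np.set_printoptions(precision=1,suppress=True)
o=readout.get_obs();print(o['tool_pos'],o['tcp_rot'],o['contact_force'],o['grip_width'])
ci=viewer.camera_info('wrist');im=viewer.capture('wrist');print(ci)
cv2.imwrite('pics/w1.png',im[:,:,::-1])
for c,z in(('orange',74),('green',25),('red',32),('blue',42)):
  for q in blobs(im,c,20)[:3]: print(c,q[0],q[1],plane(ci,q[0],z)[:2],[plane(ci,k,z)[:2] for k in q[2]])
E
```

```text
time: 0.77
tool_pos: [380.4, -299.4, 246.2]
tcp_rot: [-3.141, -0.0, 1.075]
contact_force: [0.8, -0.3, 0.1]
grip_width: 43.4
finger_force: 0.0
time: 1.43
tool_pos: [564.4, -112.9, 200.3]
tcp_rot: [-3.141, -0.0, 1.765]
contact_force: [-0.0, -0.3, 0.2]
grip_width: 0.6
finger_force: 0.0
time: 1.68
tool_pos: [563.1, -114.6, 200.6]
tcp_rot: [-3.14, -0.0, 1.76]
contact_force: [-0.3, -0.3, 0.2]
grip_width: 0.4
finger_force: 0.0
[ 563.1 -114.6  200.6] [-3.1 -0.   1.8] [-0.3 -0.3  0.2] 0.3676842068306603
{'fx': 353.01344564725105, 'fy': 353.01344564725105, 'cx': 279.95764999639925, 'cy': 210.11807077940168, 'origin': array([551.4, -50.2, 294.1]), 'rotation': array([-0.2,  0. ,  0.2])}
orange [279.6 179.3] 238.0 [558.  -85.5] [array([551.7, -81.4]), array([562.1, -79.4]), array([564.2, -90. ]), array([553.7, -92. ])]
blue [401.7  27.7] 3289.0 [618.1  22.2] [array([593. ,  32.1]), array([636.4,  40.5]), array([645.6,  10.7]), array([600.7,   2.1])]
blue [ 13.3 148.9] 978.5 [ 370.3 -104.9] [array([ 361. , -124.1]), array([361.1, -87.3]), array([382.9, -83.1]), array([ 383.6, -119.8])]
blue [554. 157.] 176.0 [747.1 -38.2] [array([736.9, -29.4]), array([746.6, -27.6]), array([753.5, -44.9]), array([743.7, -46.8])]
```

View pics/w1.png

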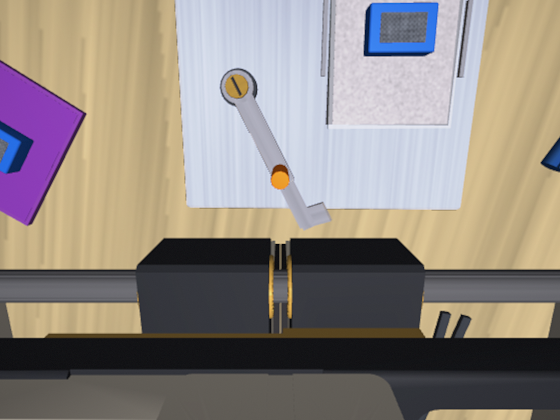

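The wrist view shows the pivot at (238,86), the post top at (280,178), the slide's near edge along row ~126 (columns 330–450), the block's top face around (402,25), and the shut fingers at (280,245) directly behind the post. All consistent.

```bash
python3 - <<'E'
from h import *
np.set_printoptions(precision=1,suppress=True)
ci=viewer.camera_info('wrist')
a=0.19;U=np.array([np.cos(a),np.sin(a)]);V=np.array([-U[1],U[0]])
pv=plane(ci,(238,86),41)[:2]
for n,p,z in(('post',(280,178),74),('toe',(318,215),30),('edgeL',(330,125),26),('edgeR',(449,124),26),('blockfrontL',(367,54),22),('blockfrontR',(434,53),22),('standL',(188,207),20),('standR',(460,209),20)):
  q=plane(ci,p,z)[:2];print(n,q,'stand frame rel pivot',(q-pv)@U,(q-pv)@V)
print(pv)
E
python3 -m creep '0 0 -0.0112 0 0 0 0;0 0 -0.0112 0 0 0 0;0 0 -0.0112 0 0 0 0;0 0 -0.0112 0 0 0 0;0 0 -0.0112 0 0 0 0;0 0 -0.0112 0 0 0 0;0 0 -0.0112 0 0 0 0;0 0 -0.0112 0 0 0 0'
python3 -m creep '0 0 0 0 0 0 0;0 0 0 0 0 0 0'
```

```text
post [558.  -85.2] stand frame rel pivot 28.496330863259637 -57.815175747296564
toe [ 593.7 -115. ] stand frame rel pivot 57.96113723387045 -93.79980756576886
edgeL [588.3 -47. ] stand frame rel pivot 65.49276345960224 -26.003401816651824
edgeR [674.5 -29.8] stand frame rel pivot 153.37369241039687 -25.343488565331366
blockfrontL [603.9   6.2] stand frame rel pivot 90.83078642263808 23.32747299628757
blockfrontR [650.8  15.9] stand frame rel pivot 138.7134450661232 23.962101467988134
standL [ 491.8 -130.5] stand frame rel pivot -45.103419759316736 -89.78656937575491
standR [706.1 -91.2] stand frame rel pivot 172.75600450984317 -91.59862509338137
[519.1 -33.8]
time: 2.4
tool_pos: [563.5, -114.6, 110.4]
tcp_rot: [3.142, 0.0, 1.761]
contact_force: [-0.5, 0.6, 0.1]
grip_width: 0.7
finger_force: 0.0
time: 2.57
tool_pos: [563.3, -114.3, 110.6]
tcp_rot: [-3.14, -0.001, 1.761]
contact_force: [-1.7, -0.3, 0.1]
grip_width: 0.5
finger_force: 0.0
```

```bash

python3 -m creep '0.0027 0.0056 0 0 0 0 0;0.0027 0.0056 0 0 0 0 0;0.0027 0.0056 0 0 0 0 0;0.0027 0.0056 0 0 0 0 0'
python3 -m creep '0.0027 0.0056 0 0 0 0 0;0.0027 0.0056 0 0 0 0 0;0.0027 0.0056 0 0 0 0 0;0.0027 0.0056 0 0 0 0 0'
python3 -m creep '0 0 0 0 0 0 0;0 0 0 0 0 0 0'
python3 - <<'E'
from h import *
np.set_printoptions(precision=1,suppress=True)
ci=viewer.camera_info('wrist');im=viewer.capture('wrist')
cv2.imwrite('pics/w2.png',im[:,:,::-1])
for q in blobs(im,'orange',20)[:3]: print(q[0],q[1],plane(ci,q[0],74)[:2])
E
```

```text
time: 2.9
tool_pos: [577.5, -93.4, 112.8]
tcp_rot: [3.134, 0.006, 1.762]
contact_force: [10.9, -13.0, -7.3]
grip_width: 0.5
finger_force: 7.6
time: 3.23
tool_pos: [587.2, -69.6, 112.7]
tcp_rot: [3.137, 0.002, 1.761]
contact_force: [2.1, -2.3, 0.8]
grip_width: 0.6
finger_force: 1.2
time: 3.4
tool_pos: [585.1, -68.8, 111.6]
tcp_rot: [-3.141, -0.0, 1.762]
contact_force: [-0.5, 0.2, -0.7]
grip_width: 0.7
finger_force: 0.0
[279.3 248. ] 418.0 [582.4 -52.3]
```

View pics/w2.png

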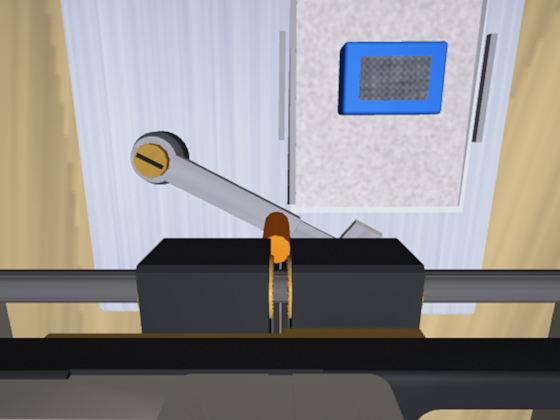

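The post is at (280,247) in the picture, clip at about -0.47 rad, with the toe at (360,230) just short of the slide's edge at row 208. I'll go on slowly, by feel.

```bash
f(){ grep -E 'time|tool_pos|contact' | tr '\n' ' ';echo; }
python3 -m creep '0.0001 0.001 0 0 0 0 0;0.0001 0.001 0 0 0 0 0;0.0001 0.001 0 0 0 0 0;0.0001 0.001 0 0 0 0 0'|f
python3 -m creep '0.0001 0.001 0 0 0 0 0;0.0001 0.001 0 0 0 0 0;0.0001 0.001 0 0 0 0 0;0.0001 0.001 0 0 0 0 0'|f
python3 -m creep '0.0001 0.001 0 0 0 0 0;0.0001 0.001 0 0 0 0 0;0.0001 0.001 0 0 0 0 0;0.0001 0.001 0 0 0 0 0'|f
```

```text
time: 3.78 tool_pos: [585.6, -65.7, 111.4] contact_force: [1.1, -0.6, 0.6] 
time: 4.12 tool_pos: [586.3, -62.0, 111.6] contact_force: [1.6, -3.5, -0.5] 
time: 4.45 tool_pos: [587.1, -58.2, 111.7] contact_force: [3.2, -7.8, -2.6]
```

```bash
f(){ grep -E 'time|tool_pos|contact' | tr '\n' ' ';echo; }
python3 -m creep '0.0001 0.001 0 0 0 0 0;0.0001 0.001 0 0 0 0 0'|f
python3 -m creep '0.0001 0.001 0 0 0 0 0;0.0001 0.001 0 0 0 0 0'|f
python3 -m creep '0.0001 0.001 0 0 0 0 0;0.0001 0.001 0 0 0 0 0'|f
```

```text
time: 4.62 tool_pos: [587.4, -56.7, 111.7] contact_force: [3.2, -9.2, -1.8] 
time: 4.78 tool_pos: [587.7, -55.0, 111.7] contact_force: [2.9, -9.2, -1.1] 
time: 4.95 tool_pos: [587.9, -53.4, 111.8] contact_force: [3.8, -9.9, -2.0]
```

```bash
f(){ grep -E 'time|tool_pos|contact' | tr '\n' ' ';echo; }
python3 -m creep '0 0.001 0 0 0 0 0;0 0.001 0 0 0 0 0'|f
python3 -m creep '0 0.001 0 0 0 0 0;0 0.001 0 0 0 0 0'|f
python3 -m creep '0 0.001 0 0 0 0 0;0 0.001 0 0 0 0 0'|f
python3 - <<'E'
from h import *
np.set_printoptions(precision=1,suppress=True)
ci=viewer.camera_info('wrist');im=viewer.capture('wrist')
cv2.imwrite('pics/w3.png',im[:,:,::-1])
for q in blobs(im,'orange',20)[:3]: print(q[0],q[1],plane(ci,q[0],74)[:2])
E
```

```text
time: 5.12 tool_pos: [586.7, -49.3, 111.3] contact_force: [-0.4, -0.0, 0.5] 
time: 5.28 tool_pos: [586.6, -47.4, 111.3] contact_force: [-0.5, -5.3, -0.5] 
time: 5.45 tool_pos: [586.7, -45.9, 111.3] contact_force: [-0.5, -4.8, -1.2] 
[279.8 250. ] 425.0 [584.3 -30.1]
```

View pics/w3.png

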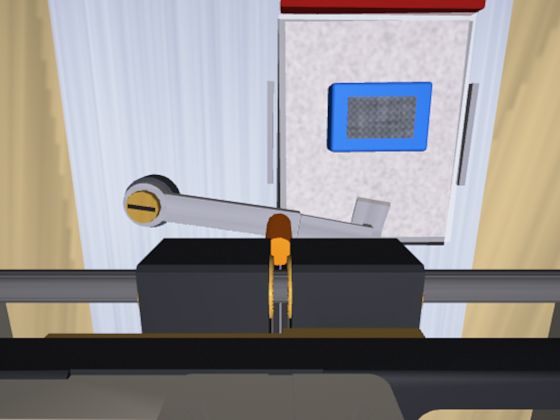

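The toe has ridden onto the plate: its lip is at (370,200), the block's front edge at row 150, about 24 mm left at the toe (about 15 mm at the post).

```bash
f(){ grep -E 'time|tool_pos|contact' | tr '\n' ' ';echo; }
python3 -m creep '-0.0001 0.001 0 0 0 0 0;-0.0001 0.001 0 0 0 0 0;-0.0001 0.001 0 0 0 0 0;-0.0001 0.001 0 0 0 0 0'|f
python3 -m creep '-0.0001 0.001 0 0 0 0 0;-0.0001 0.001 0 0 0 0 0;-0.0001 0.001 0 0 0 0 0;-0.0001 0.001 0 0 0 0 0'|f
python3 -m creep '-0.0001 0.001 0 0 0 0 0;-0.0001 0.001 0 0 0 0 0'|f
```

```text
time: 5.83 tool_pos: [586.6, -41.9, 111.4] contact_force: [-0.0, -6.3, -1.8] 
time: 6.17 tool_pos: [586.3, -37.6, 111.4] contact_force: [0.7, -4.8, -1.6] 
time: 6.33 tool_pos: [586.1, -35.5, 111.4] contact_force: [0.5, -6.0, -2.2]
```

```bash
f(){ grep -E 'time|tool_pos|contact' | tr '\n' ' ';echo; }
python3 -m creep '-0.0002 0.001 0 0 0 0 0;-0.0002 0.001 0 0 0 0 0'|f
python3 -m creep '-0.0002 0.001 0 0 0 0 0'|f
python3 -m creep '-0.0002 0.001 0 0 0 0 0'|f
```

```text
time: 6.5 tool_pos: [585.8, -33.5, 111.4] contact_force: [2.0, -5.0, -2.9] 
time: 6.58 tool_pos: [585.6, -32.5, 111.4] contact_force: [2.2, -4.3, -3.0] 
time: 6.67 tool_pos: [585.5, -31.8, 111.5] contact_force: [2.1, -9.7, -4.0]
```

```bash
f(){ grep -E 'time|tool_pos|contact' | tr '\n' ' ';echo; }
python3 -m creep '0 0 0 0 0 0 0'|f
python3 -m creep '-0.0001 0.0005 0 0 0 0 0'|f
python3 -m creep '0 0 0 0 0 0 0'|f
```

```text
time: 6.75 tool_pos: [585.5, -31.9, 111.5] contact_force: [2.0, -6.4, -3.1] 
time: 6.83 tool_pos: [585.5, -31.8, 111.5] contact_force: [1.7, -10.4, -3.4] 
time: 6.92 tool_pos: [585.5, -31.8, 111.5] contact_force: [2.5, -8.2, -3.1]
```

```bash
f(){ grep -E 'tool_pos|contact' | tr '\n' ' ';echo; }
python3 -m creep '-0.0001 0.0006 0 0 0 0 0'|f
python3 -m creep '0 0 0 0 0 0 0'|f
python3 -m creep '0 0 0 0 0 0 0'|f
python3 -m creep '-0.0001 0.0006 0 0 0 0 0'|f
python3 -m creep '0 0 0 0 0 0 0'|f
python3 -m creep '0 0 0 0 0 0 0'|f
```

```text
tool_pos: [585.5, -31.6, 111.5] contact_force: [2.4, -11.3, -3.2] 
tool_pos: [585.5, -31.6, 111.5] contact_force: [1.9, -10.9, -3.4] 
tool_pos: [585.5, -31.6, 111.5] contact_force: [2.4, -10.4, -4.0] 
tool_pos: [585.4, -31.4, 111.5] contact_force: [2.2, -13.7, -4.0] 
tool_pos: [585.5, -31.4, 111.5] contact_force: [3.0, -12.1, -3.9] 
tool_pos: [585.5, -31.5, 111.5] contact_force: [2.7, -12.4, -3.5]
```

```bash
f(){ grep -E 'tool_pos|contact' | tr '\n' ' ';echo; }
python3 -m creep '-0.0001 0.0006 0 0 0 0 0'|f
python3 -m creep '0 0 0 0 0 0 0'|f
python3 -m creep '-0.0001 0.0006 0 0 0 0 0'|f
python3 -m creep '0 0 0 0 0 0 0'|f
python3 -m creep '0 0 0 0 0 0 0'|f
```

```text
tool_pos: [585.4, -31.2, 111.5] contact_force: [2.1, -15.5, -3.6] 
tool_pos: [585.4, -31.3, 111.5] contact_force: [1.8, -13.5, -4.3] 
tool_pos: [585.4, -31.1, 111.5] contact_force: [2.1, -18.1, -4.3] 
tool_pos: [585.4, -31.1, 111.5] contact_force: [2.8, -15.8, -3.7] 
tool_pos: [585.4, -31.1, 111.6] contact_force: [1.7, -15.6, -4.3]
```

Measured push on the post is about 16 N, and the tool no longer advances, so the fence bears about 7 N. I'll back off, lift, check the clip, and go to the shutter.

```bash
f(){ grep -E 'tool_pos|contact' | tr '\n' ' ';echo; }
python3 -m creep '0.0003 -0.0015 0 0 0 0 0;0.0004 -0.002 0 0 0 0 0;0.0004 -0.002 0 0 0 0 0;0.0006 -0.003 0 0 0 0 0;0.0006 -0.003 0 0 0 0 0;0.0006 -0.003 0 0 0 0 0;0.0006 -0.003 0 0 0 0 0;0 0 0 0 0 0 0'|f
python3 -m creep '0 0 0.0125 0 0 0 0;0 0 0.0125 0 0 0 0;0 0 0.0125 0 0 0 0;0 0 0.0125 0 0 0 0;0 0 0.0125 0 0 0 0;0 0 0.0125 0 0 0 0;0 0 0.0125 0 0 0 0;0 0 0 0 0 0 0'|f
python3 - <<'E'
from h import *
np.set_printoptions(precision=1,suppress=True)
ci=viewer.camera_info('wrist');im=viewer.capture('wrist')
cv2.imwrite('pics/w4.png',im[:,:,::-1])
for q in blobs(im,'orange',20)[:3]: print(q[0],q[1],plane(ci,q[0],74)[:2])
E
python3 -m creep '-0.0076 -0.0253 0 0 0 0 0;-0.0076 -0.0253 0 0 0 0 0;-0.0076 -0.0253 0 0 0 0 0;-0.0076 -0.0253 0 0 0 0 0;-0.0076 -0.0253 0 0 0 0 0;-0.0076 -0.0253 0 0 0 0 0;-0.0076 -0.0253 0 0 0 0 0;-0.0076 -0.0253 0 0 0 0 0'|f
python3 -m creep '-0.0076 -0.0253 0 0 0 0 0;-0.0076 -0.0253 0 0 0 0 0;-0.0076 -0.0253 0 0 0 0 0;-0.0076 -0.0253 0 0 0 0 0;0 0 0 0 0 0 0;0 0 0 0 0 0 0'|f
python3 - <<'E'
from h import *
np.set_printoptions(precision=1,suppress=True)
ci=viewer.camera_info('wrist');im=viewer.capture('wrist')
cv2.imwrite('pics/w5.png',im[:,:,::-1])
for q in blobs(im,'green',20)[:3]: print(q[0],q[1],[plane(ci,q[0],z)[:2] for z in (15,25,35)],cv2.minAreaRect(q[2])[1])
t=viewer.camera_info('top')
for q in blobs(im,'green',20)[:1]: print(two(ci,q[0],t,(419.4,246.3)))
E
```

```text
tool_pos: [588.4, -46.7, 111.5] contact_force: [0.2, 0.3, 0.9] 
tool_pos: [589.3, -46.3, 201.5] contact_force: [-0.1, -0.0, 0.1] 
[274.9 175.9] 237.5 [581.6 -15.9]
tool_pos: [526.6, -249.5, 197.7] contact_force: [0.5, 0.6, -0.4] 
tool_pos: [496.1, -350.7, 197.6] contact_force: [0.2, -0.2, 0.5] 
[282.8 159.2] 971.5 [array([ 492.2, -314.4]), array([ 491.9, -313.4]), array([ 491.6, -312.4])] (36.0, 35.0)
[492.  413.8] 358.5 [array([ 731.5, -512.4]), array([ 722.5, -504.2]), array([ 713.6, -496. ])] (9.0, 100.0)
(array([ 491.4, -313.6,   22.5]), np.float64(1.202607980061075))
```

View pics/w4.png

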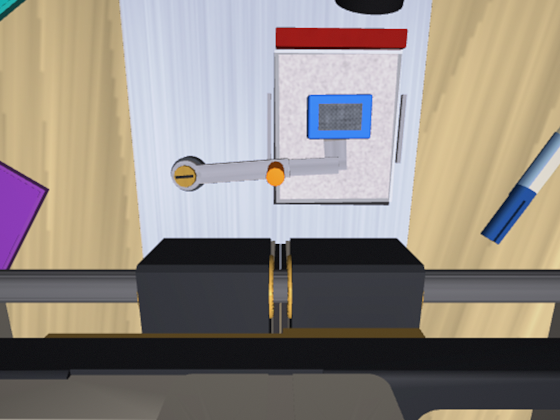

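View pics/w5.png

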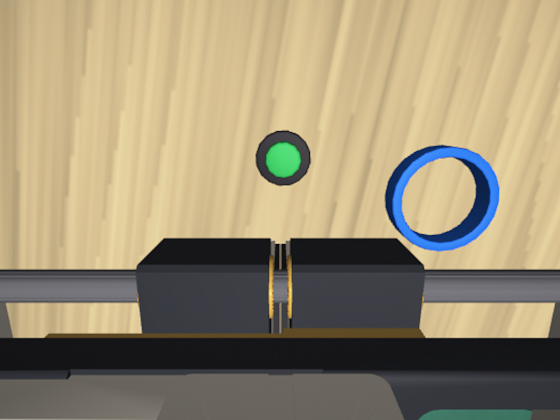

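The clip holds: in w4 the lip bears on the block at (335,140) and the slide is flush with the fence. In w5 the button is at (283,159), i.e. (491.5,-313.8), top about 22 mm high. I'll move over it and press by feel.

```bash
f(){ grep -E 'tool_pos|contact' | tr '\n' ' ';echo; }
python3 -m creep '-0.0011 0.0092 -0.008 0 0 0 0;-0.0011 0.0092 -0.012 0 0 0 0;-0.0011 0.0092 -0.012 0 0 0 0;-0.0011 0.0092 -0.012 0 0 0 0;0 0 -0.012 0 0 0 0;0 0 -0.012 0 0 0 0;0 0 -0.012 0 0 0 0;0 0 -0.008 0 0 0 0'|f
python3 -m creep '0 0 0 0 0 0 0;0 0 0 0 0 0 0'|f
python3 -m creep '0 0 -0.002 0 0 0 0;0 0 -0.002 0 0 0 0'|f
python3 -m creep '0 0 -0.002 0 0 0 0;0 0 -0.002 0 0 0 0'|f
python3 -m creep '0 0 -0.002 0 0 0 0;0 0 -0.002 0 0 0 0'|f
```

```text
tool_pos: [492.6, -311.1, 109.5] contact_force: [-0.0, -0.0, -0.4] 
tool_pos: [492.8, -312.2, 110.7] contact_force: [-0.1, 0.2, 0.1] 
tool_pos: [493.1, -313.1, 107.7] contact_force: [0.1, 0.3, 0.0] 
tool_pos: [492.7, -313.1, 103.1] contact_force: [0.7, 0.1, -0.5] 
tool_pos: [492.6, -313.1, 98.9] contact_force: [-0.6, -0.9, -0.3]
```

```bash
f(){ grep -E 'tool_pos|contact' | tr '\n' ' ';echo; }
python3 -m creep '0 0 -0.002 0 0 0 0;0 0 -0.002 0 0 0 0'|f
python3 -m creep '0 0 -0.002 0 0 0 0;0 0 -0.002 0 0 0 0'|f
python3 -m creep '0 0 -0.001 0 0 0 0;0 0 -0.001 0 0 0 0'|f
python3 -m creep '0 0 -0.001 0 0 0 0;0 0 -0.001 0 0 0 0'|f
```

```text
tool_pos: [492.6, -313.0, 94.7] contact_force: [-0.8, 0.9, 0.3] 
tool_pos: [492.6, -313.0, 90.7] contact_force: [-0.8, 0.2, -0.5] 
tool_pos: [492.6, -313.0, 88.8] contact_force: [0.7, -0.6, 0.1] 
tool_pos: [492.7, -313.0, 87.0] contact_force: [-0.8, 0.9, 1.5]
```

```bash
f(){ grep -E 'tool_pos|contact' | tr '\n' ' ';echo; }
python3 -m creep '0 0 -0.001 0 0 0 0;0 0 -0.001 0 0 0 0'|f
python3 -m creep '0 0 -0.001 0 0 0 0;0 0 -0.001 0 0 0 0'|f
python3 -m creep '0 0 -0.001 0 0 0 0;0 0 -0.001 0 0 0 0'|f
python3 -m creep '0 0 -0.001 0 0 0 0;0 0 -0.001 0 0 0 0'|f
python3 -m creep '0 0 0 0 0 0 0;0 0 0 0 0 0 0'|f
```

```text
tool_pos: [492.7, -313.0, 85.1] contact_force: [-0.8, 0.2, 2.4] 
tool_pos: [492.7, -313.0, 83.1] contact_force: [-0.3, 1.9, 4.6] 
tool_pos: [492.7, -313.1, 81.5] contact_force: [-4.2, 2.8, 17.3] 
tool_pos: [492.8, -313.1, 81.2] contact_force: [-7.5, 6.1, 29.8] 
tool_pos: [492.8, -313.1, 81.4] contact_force: [-5.5, 4.1, 21.9]
```

The button was pressed down to its stop: touch at about 88, stop at about 81.5, force past 5 N. Next: lift and go to the fence side of the post.

```bash
f(){ grep -E 'tool_pos|contact' | tr '\n' ' ';echo; }
python3 -m creep '0 0 0.012 0 0 0 0;0 0 0.015 0 0 0 0;0 0 0.016 0 0 0 0;0 0 0.016 0 0 0 0;0 0 0.016 0 0 0 0;0 0 0.016 0 0 0 0;0 0 0.016 0 0 0 0;0 0 0.016 0 0 0 0'|f
python3 -m creep '0.0066 0.0266 0 0 0 0 0;0.0066 0.0266 0 0 0 0 0;0.0066 0.0266 0 0 0 0 0;0.0066 0.0266 0 0 0 0 0;0.0066 0.0266 0 0 0 0 0;0.0066 0.0266 0 0 0 0 0;0.0066 0.0266 0 0 0 0 0;0.0066 0.0266 0 0 0 0 0'|f
python3 -m creep '0.0066 0.0266 0 0 0 0 0;0.0066 0.0266 0 0 0 0 0;0.0066 0.0266 0 0 0 0 0;0 0 0 0 0 0 0;0 0 0 0 0 0 0'|f
python3 - <<'E'
from h import *
np.set_printoptions(precision=1,suppress=True)
print(readout.get_obs()['tcp_rot'])
ci=viewer.camera_info('wrist');im=viewer.capture('wrist')
for q in blobs(im,'orange',20)[:3]: print(q[0],q[1],plane(ci,q[0],74)[:2])
E
```

```text
tool_pos: [492.6, -313.0, 202.4] contact_force: [0.4, 0.4, -0.3] 
tool_pos: [545.6, -98.9, 201.7] contact_force: [0.3, 1.2, 1.0] 
tool_pos: [565.3, -19.1, 201.6] contact_force: [-1.1, 0.5, 0.5] 
[-3.1  0.   1.8]
[304.  223.8] 212.5 [581.5 -16. ]
```

```bash
f(){ grep -E 'tool_pos|contact' | tr '\n' ' ';echo; }
python3 -m creep '0.0035 0.013 0 0 0 0 0;0.0035 0.013 0 0 0 0 0;0 0 0 0 0 0 0;0 0 0 0 0 0 0'|f
python3 -m creep '0 0 -0.011 0 0 0 0;0 0 -0.011 0 0 0 0;0 0 -0.011 0 0 0 0;0 0 -0.011 0 0 0 0;0 0 -0.011 0 0 0 0;0 0 -0.011 0 0 0 0;0 0 -0.011 0 0 0 0;0 0 -0.011 0 0 0 0'|f
python3 -m creep '0 0 0 0 0 0 0;0 0 0 0 0 0 0'|f
```

```text
tool_pos: [572.3, 6.0, 201.9] contact_force: [0.1, -0.7, -0.3] 
tool_pos: [572.1, 5.6, 112.7] contact_force: [0.9, -0.4, 0.4] 
tool_pos: [572.0, 5.7, 113.2] contact_force: [-0.1, 1.1, 0.2]
```

```bash
f(){ grep -E 'tool_pos|contact' | tr '\n' ' ';echo; }
python3 -m creep '0.0003 -0.0015 0 0 0 0 0;0.0003 -0.0015 0 0 0 0 0;0.0003 -0.0015 0 0 0 0 0;0.0003 -0.0015 0 0 0 0 0;0.0003 -0.0015 0 0 0 0 0;0.0003 -0.0015 0 0 0 0 0;0.0003 -0.0015 0 0 0 0 0;0.0003 -0.0015 0 0 0 0 0'|f
python3 -m creep '0.0003 -0.0015 0 0 0 0 0;0.0003 -0.0015 0 0 0 0 0;0.0003 -0.0015 0 0 0 0 0;0.0003 -0.0015 0 0 0 0 0;0.0003 -0.0015 0 0 0 0 0;0.0003 -0.0015 0 0 0 0 0;0.0003 -0.0015 0 0 0 0 0;0.0003 -0.0015 0 0 0 0 0'|f
python3 -m creep '0.0003 -0.0015 0 0 0 0 0;0.0003 -0.0015 0 0 0 0 0;0.0003 -0.0015 0 0 0 0 0;0.0003 -0.0015 0 0 0 0 0;0.0003 -0.0015 0 0 0 0 0;0.0003 -0.0015 0 0 0 0 0;0.0003 -0.0015 0 0 0 0 0;0.0003 -0.0015 0 0 0 0 0'|f
python3 - <<'E'
from h import *
np.set_printoptions(precision=1,suppress=True)
ci=viewer.camera_info('wrist');im=viewer.capture('wrist')
cv2.imwrite('pics/w6.png',im[:,:,::-1])
E
```

```text
tool_pos: [575.3, -5.7, 114.5] contact_force: [1.4, 5.4, 1.3] 
tool_pos: [577.5, -17.7, 114.5] contact_force: [-0.1, 4.7, 2.1] 
tool_pos: [579.0, -30.7, 113.6] contact_force: [-1.6, 1.8, 0.1]
```

View pics/w6.png

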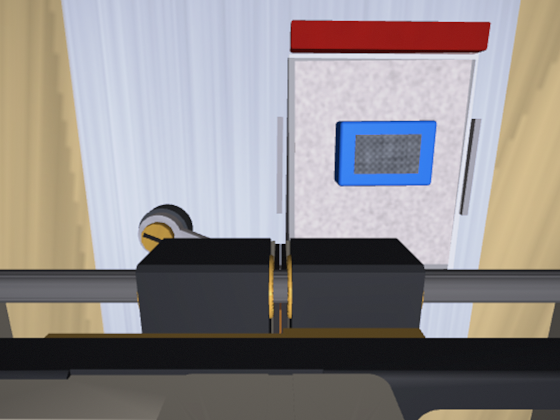

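The toe is off the slide, and the slide sits at the red fence (front edge at rows 52–58). I'll swing the clip on, well clear.

```bash
f(){ grep -E 'tool_pos|contact' | tr '\n' ' ';echo; }
python3 -m creep '-0.0008 -0.0027 0 0 0 0 0;-0.0008 -0.0027 0 0 0 0 0;-0.0008 -0.0027 0 0 0 0 0;-0.0008 -0.0027 0 0 0 0 0;-0.0008 -0.0027 0 0 0 0 0;-0.0008 -0.0027 0 0 0 0 0'|f
python3 -m creep '-0.0008 -0.0027 0 0 0 0 0;-0.0008 -0.0027 0 0 0 0 0;-0.0008 -0.0027 0 0 0 0 0;-0.0008 -0.0027 0 0 0 0 0;-0.0008 -0.0027 0 0 0 0 0;-0.0008 -0.0027 0 0 0 0 0;0 0 0 0 0 0 0'|f
python3 -m creep '-0.0004 0.002 0 0 0 0 0;-0.0004 0.002 0 0 0 0 0;-0.0004 0.002 0 0 0 0 0;0 0 0.01 0 0 0 0;0 0 0.015 0 0 0 0;0 0 0.02 0 0 0 0;0 0 0.025 0 0 0 0;0 0 0.02 0 0 0 0'|f
python3 -m creep '-0.005 -0.02 0 0 0 0 0;-0.005 -0.02 0 0 0 0 0;-0.005 -0.02 0 0 0 0 0;-0.005 -0.02 0 0 0 0 0;0 0 0 0 0 0 0;0 0 0 0 0 0 0'|f
python3 - <<'E'
from h import *
np.set_printoptions(precision=1,suppress=True)
ci=viewer.camera_info('wrist');im=viewer.capture('wrist')
cv2.imwrite('pics/w7.png',im[:,:,::-1])
for q in blobs(im,'orange',20)[:3]: print(q[0],q[1],plane(ci,q[0],74)[:2])
E
```

```text
tool_pos: [574.3, -46.8, 113.8] contact_force: [-2.2, 2.8, 0.1] 
tool_pos: [567.1, -61.5, 113.2] contact_force: [-6.9, 6.9, 2.2] 
tool_pos: [569.2, -57.2, 206.5] contact_force: [0.8, 0.4, -0.9] 
tool_pos: [548.8, -137.9, 204.9] contact_force: [0.2, -0.7, -0.1] 
[322.4 137.7] 245.5 [565.4 -78.9]
```

View pics/w7.png

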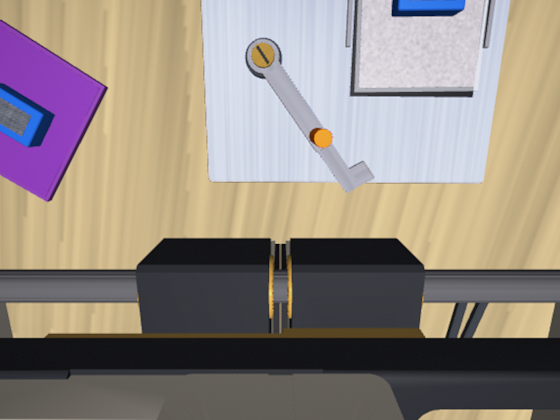

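Clip at about -0.96 rad, well clear; the toe at (360,175) is far from the slide edge at row 94. One numeric check that the slide stayed home after release:

```bash
python3 - <<'E'
from h import *
np.set_printoptions(precision=1,suppress=True)
a=0.19;V=np.array([-np.sin(a),np.cos(a)])
o=readout.get_obs();c=viewer.camera_info('wrist');off=c['origin']-o['tool_pos']
for n,tp in(('w4',(589.3,-46.3,201.5)),('w6',(579,-30.7,113.6))):
    ci=dict(c);ci['origin']=np.array(tp)+off
    im=cv2.cvtColor(cv2.imread(f'pics/{n}.png'),cv2.COLOR_BGR2RGB)
    r=[q for q in blobs(im,'red',200)][0];b=[q for q in blobs(im,'blue',500) if q[0][0]>300][0]
    rv=[plane(ci,k,32)[:2]@V for k in r[2]];bv=[plane(ci,k,42)[:2]@V for k in b[2]]
    print(n,'red',sorted(rv),'blue',sorted(bv),'block front to fence',min(rv)-min(bv))
    x=int(b[0][0]);y0=int(max(r[2][:,1]));
    print(im[y0-6:y0+12,x-10:x+10].mean(1).astype(int).tolist())
E
```

```text
w4 red [np.float64(-42.84890910019274), np.float64(-41.93113216505101), np.float64(-31.11082958808892), np.float64(-30.224082282297616)] blue [np.float64(-103.48249792350335), np.float64(-103.46877822415362), np.float64(-74.67673338153058), np.float64(-74.6747882348825)] block front to fence 60.6335888233106
[[152, 27, 25], [152, 28, 25], [153, 27, 25], [154, 28, 25], [159, 29, 25], [136, 23, 19], [56, 7, 6], [50, 0, 0], [141, 136, 146], [222, 223, 234], [226, 229, 239], [218, 221, 231], [196, 197, 210], [202, 197, 206], [217, 211, 218], [216, 210, 218], [217, 212, 219], [218, 213, 220]]
w6 red [np.float64(-42.96819551717735), np.float64(-42.21741410027728), np.float64(-31.15420987118948), np.float64(-30.444303787174803)] blue [np.float64(-103.85313777632464), np.float64(-103.82517958895512), np.float64(-74.4256566394385), np.float64(-74.41684917679112)] block front to fence 60.884942259147294
[[150, 27, 24], [150, 27, 24], [151, 27, 24], [152, 27, 24], [144, 25, 21], [108, 18, 15], [53, 8, 7], [57, 7, 5], [53, 5, 5], [144, 138, 149], [220, 222, 234], [222, 225, 235], [221, 223, 233], [222, 225, 235], [203, 207, 221], [166, 166, 175], [192, 189, 198], [212, 205, 214]]
```

```bash
python3 -c "
from plant import order;print(order.close_job())"
```

```text
the job is handed in; nothing more can be done
None
```

The job is handed in: I pushed the slide home with the clip, using about 16 N at the post (so roughly 7 N at the fence by the given ratio, not measured there), then let go and pressed the shutter button to its stop. I then swung the clip back clear to about -0.96 rad, and the slide stayed within about 0.3 mm of its held position at the fence.

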